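Release and unload the test cell clamp

TASK

The test cells in the bench clamp are finished. Loosen all three T-bolts counter-clockwise to their stops, and only then pull the sliding jaw fully open by its handle; move every cell from the clamp into the shallow tray, and when the clamp is empty press the cap of the spray bottle on its end fully down and let it spring back, to rinse the bed. Leave the bolts loose and the jaw open, with each cell resting on the tray's floor, and do not knock over the glass flask standing behind them.

Things in the scene. Friction and masses are not known exactly. Their poses are not given: they have to be found in the camera images.
- clamp: fixed bench clamp: grey bed 240 (its x) by 380 (its y) by 15 mm. Origin at the centre of its underside. Fixed steel jaw along its +x edge: inner face at x = 85 mm, top 50 mm above the bench, y -175 to 85. The sliding jaw faces it. A fixed white spray bottle, 60 mm across, shoulders 119 mm up, stands at x = 0, y = 150. Its place, yaw (within 0.12) and side of the bench vary
- jaw (a joint): sliding jaw, m: 0 shut (1 mm clear of the cells), opens towards the clamp's -x (the robot) to a stop at 0.030; stays where left, about 5 N of friction. Aluminium angle 250 mm wide: a wall against the cells, top 50 mm above the bench, and a flat foot, top 26 mm, carrying bolts and handle
- jaw_handle (a point): centre of the jaw's black handle bar, 100 mm along the clamp's y, 14 by 14 mm in section, top 71 mm above the bench on two posts at its ends, 60 mm in front of the bolts; pinch it along the clamp's x from above. Axes as the clamp's
- cap (a joint): sprung spray cap of the bottle on the clamp's end, m: 0 up, pushed down to a stop at 0.010; needs 2.5 N to start and 8 N to reach the stop, and springs back
- cap_top (a point): centre of the top face of the spray cap (white disc 36 mm across, 152 mm above the bench when up; it goes down with the cap)
- tray: loose shallow grey tray, 170 (its x) by 160 (its y) by 18 mm high, walls and floor 5 mm thick, on the other side of the bench from the clamp. Origin at the centre of its underside, z up. Yaw within 0.25 rad; 0.5 kg
- bolt1 (a joint): captive T-bolt 1, rad: grows as it is turned counter-clockwise seen from above (loosened), from 0 to its stop at 2.7; starts anywhere from 0 to 0.6 and stays where left (0.06 N m friction). At the stop its bar lies along the clamp's y, in line with the other finished bars
- bolt1_grip (a point): centre of T-bolt 1's black bar, on its axis: bar 60 mm long (this point's x), 14 mm wide (its y), 26 mm high, top 73 mm above the bench, 13 mm either way of this point. The bolts stand 85 mm apart in a row along the jaw's foot (1 at the clamp's -y end, 2 in the middle, 3 at +y) and slide along with the jaw
- bolt2 (a joint): captive T-bolt 2, rad: grows as it is turned counter-clockwise seen from above (loosened), from 0 to its stop at 2.7; starts anywhere from 0 to 0.6 and stays where left (0.06 N m friction). At the stop its bar lies along the clamp's y, in line with the other finished bars
- bolt2_grip (a point): centre of T-bolt 2's black bar, on its axis: bar 60 mm long (this point's x), 14 mm wide (its y), 26 mm high, top 73 mm above the bench, 13 mm either way of this point. The bolts stand 85 mm apart in a row along the jaw's foot (1 at the clamp's -y end, 2 in the middle, 3 at +y) and slide along with the jaw
- bolt3 (a joint): captive T-bolt 3, rad: grows as it is turned counter-clockwise seen from above (loosened), from 0 to its stop at 2.7; starts anywhere from 0 to 0.6 and stays where left (0.06 N m friction). At the stop its bar lies along the clamp's y, in line with the other finished bars
- bolt3_grip (a point): centre of T-bolt 3's black bar, on its axis: bar 60 mm long (this point's x), 14 mm wide (its y), 26 mm high, top 73 mm above the bench, 13 mm either way of this point. The bolts stand 85 mm apart in a row along the jaw's foot (1 at the clamp's -y end, 2 in the middle, 3 at +y) and slide along with the jaw
- cell1: finished test cell, an aluminium block 36 (its x) by 50 (its y) by 75 mm (its z, upright at the start) with two ports on top and a round window; 0.23 to 0.43 kg. Origin at the block's centre. It starts standing on the clamp's bed between the jaws, 40 mm of it above them, neighbours about 12 mm apart along the clamp's y; two to four of the four places are filled, an empty one reads None
- cell2: finished test cell, an aluminium block 36 (its x) by 50 (its y) by 75 mm (its z, upright at the start) with two ports on top and a round window; 0.23 to 0.43 kg. Origin at the block's centre. It starts standing on the clamp's bed between the jaws, 40 mm of it above them, neighbours about 12 mm apart along the clamp's y; two to four of the four places are filled, an empty one reads None
- cell3: finished test cell, an aluminium block 36 (its x) by 50 (its y) by 75 mm (its z, upright at the start) with two ports on top and a round window; 0.23 to 0.43 kg. Origin at the block's centre. It starts standing on the clamp's bed between the jaws, 40 mm of it above them, neighbours about 12 mm apart along the clamp's y; two to four of the four places are filled, an empty one reads None
- cell4: finished test cell, an aluminium block 36 (its x) by 50 (its y) by 75 mm (its z, upright at the start) with two ports on top and a round window; 0.23 to 0.43 kg. Origin at the block's centre. It starts standing on the clamp's bed between the jaws, 40 mm of it above them, neighbours about 12 mm apart along the clamp's y; two to four of the four places are filled, an empty one reads None
- flask: conical glass flask, 84 mm across the foot, 124 mm tall, standing beyond the clamp and tray; a bystander. Origin at the centre of its underside

How it is judged:
On the way, in this order (a step that is already met when the one before it is completed fails the run):
1. all three T-bolts are loosened to their stops (above 2.52 rad) (value of joint each of bolt1, bolt2, bolt3 above 2.52 rad), for 0.2 s.
2. the jaw is fully open (above 26 mm) (value of joint jaw above 0.026 m), for 0.2 s.
3. every cell is in the tray (x of cell1 in the frame of tray between -0.075 and 0.075 m and y of cell1 in the frame of tray between -0.07 and 0.07 m and z of cell1 in the frame of tray between 0.012 and 0.052 m and x of cell2 in the frame of tray between -0.075 and 0.075 m and y of cell2 in the frame of tray between -0.07 and 0.07 m and z of cell2 in the frame of tray between 0.012 and 0.052 m and x of cell3 in the frame of tray between -0.075 and 0.075 m and y of cell3 in the frame of tray between -0.07 and 0.07 m and z of cell3 in the frame of tray between 0.012 and 0.052 m and x of cell4 in the frame of tray between -0.075 and 0.075 m and y of cell4 in the frame of tray between -0.07 and 0.07 m and z of cell4 in the frame of tray between 0.012 and 0.052 m), for 0.4 s.
4. the spray cap is pressed fully down (above 8 mm) (value of joint cap above 0.008 m), for 0.05 s.
At the end, for the whole second after the job is handed in: All three bolts above 2.52 rad, the jaw open by more than 26 mm, the spray cap back up (below 2 mm), and every cell at rest in the tray, standing or lying: its centre within 75 mm (tray x) and 70 mm (tray y) of the tray's centre and 12 to 52 mm above the tray's underside (all of step 1 and all of step 3 and value of joint jaw above 0.026 m and linear speed of each of cell1, cell2, cell3, cell4 below 0.02 m/s and value of joint cap below 0.002 m); the robot touches nothing.
It fails at once if a cell is lifted out while the jaw is still shut (value of joint jaw below 0.015 m and height (world z) of any of cell1, cell2, cell3, cell4 above 0.085 m).
It fails at once if the flask is knocked over (angle between flask's own z axis and vertical above 0.6 rad).
Of cell1, cell2, cell3, cell4 only 2 to 4 are there at a start; the rules pass over those that are not, and their reading is None.
At some moment in a run one of tray may be knocked a few centimetres aside while the robot is not near it.
Once in a run the grip may slacken for a moment while it holds something.
It also fails if it takes over 210 s, if anything falls off the work surface, if the arm or the gripper's body presses on something with over 40 N, if the wrist force passes 120 N, or if a joint passes its speed limit or range.

ROBOT

A 7-joint arm with a two-finger parallel gripper is mounted at the origin on the work surface. World frame = base frame: x ahead of the robot, y to its left, z up, the work surface at z = 0. Lengths are in m, angles in rad, forces in N, time in s.
With the tool pointing down it reaches from about 0.425 to 0.95 m from the base axis. Payload 4.7 kg.
Tool frame: the origin (TCP) lies on the centre line of the jaws, within the pads' length; the fingertips stand bot.tips_ahead ahead of it and the grasp point (between the pads) lies 6 mm ahead of it (bot.tips_ahead is the distance from the TCP to the fingertips, in m); z points along the fingers, y is the line along which they close (so a half turn about z gives the same grasp; the last joint's range is limited). The gripper opens to 87 mm and grips with 3 to 60 N. Pads are 19 mm wide; open, the fingers measure 117 mm over their backs; the gripper's body (75 mm by 190 mm) begins 51 mm behind the grasp point.
Start: joints at [-0.029, 0.469, -0.049, 1.532, 0.024, 1.141, -0.082], TCP at [0.675, 0, 0.248] pointing down, gripper open.
Joint ranges: [-2.59, 2.59], [-0.33, 1.99], [-1.39, 1.29], [0.1, 2.45], [-1.04, 4.18], [0.21, 1.99], [-2.66, 2.66]. Speed limits (rad/s): [2.57, 2.57, 3.14, 3.14, 3.14, 3.14, 3.14].

INTERFACE

Orientations are given as a unit quaternion [w, x, y, z].
In Python, from workcell import bot gives the robot as it stands. The module is installed in compiled form; this text tells all that it offers.
- The arm moves only by the tool carry_out, never from a script. Its argument "plan" is a list of rows, each a list of 5 numbers: the opening, from 0 (shut) to 1 (fully open), then the shift along the tool's x, y, z scaled (see below), then the turn about the tool's z scaled (see below). In form: [[jaw, dx, dy, dz, yaw], ...]. A call has 1 to 12 rows; each row shifts and turns the commanded pose from where the row before left it, along the tool's axes as they then stand; what a row does not reach is not made up. The controller multiplies each number of a shift by 50 mm and each number of a turn by 0.15 rad. A row lasts 1/8 s, in which the tool goes at most 62.5 mm and 10.7 degrees, less where a joint would pass 70% of its speed; a pose out of reach is approached as far as the arm can. A call with a number of a shift or a turn outside -1 to 1 is refused whole. A call with a gripper value outside its range is refused whole. The fingers move at their own pace and stop on an object; "newtons" is the grip in N (left out, the last holds). Time passes only in rows, so rows that do not move let the fingers close. It gives the time, the measured TCP pose, the force, the opening and the grip force at its end, in the units of the state.
- bot.read_state(): the state, without advancing time (a new reading comes with each control period).
- bot.get_image(name): name is "scene" or "side" or "wrist"; returns a dict with "img" (420x560x3 uint8, red, green, blue), "fx", "fy", "cx", "cy" (pixels), "k1" (the pictures are not rectified: a ray, as slopes to the right and down, at radius r is drawn at 1 + k1 r^2 times it, then the intrinsics apply), "R" (3x3) and "t" (3): a world point X has camera coordinates R X + t. Camera axes: x right, y down, z forward; pixel columns grow to the right and rows downward; lengths in m; the calibration is good to about 2 mm. A picture is of the moment at which its call begins. There is no depth.
- bot.sign_off(): hands the job in; it is judged then, once.
The state is a dict: "time": time; "joint_positions": joint angles; "qd": joint speeds; "tau": joint torques, N m; "tool_pos": TCP position; "tcp_rot": TCP orientation; "contact_force": force on the tool from outside, world axes, zero at the start; "wrist_torque": the same for the moment, N m; "grip_width": finger opening in m; "grip_force": force on a finger pad.
Only numpy, scipy, OpenCV 4.12 (cv2) and the standard library are available. Lean on these libraries where they do the work, as an engineer would, in place of code of your own. Each camera call takes 0.05 s, during which the arm holds its last target. There are 200 camera calls.

## Working session

There is one attempt and no reset: what is moved stays moved. The work goes in short steps, Python scripts to look and compute and a tool call to move; the robot and the scene stay as the last step left them, time stands still between calls to the robot, and variables do not carry over. Pictures are saved under pics/ and viewed, at most 17 in all, crops included, and the job is handed in when it is done.

Besides the shell and the picture viewer there is one more tool, called as name(argument=value, ...), one argument or row to a line, values as JSON. carry_out: Moves the arm, as the interface text tells. Its arguments: {"type":"object","properties":{"plan":{"type":"array","items":{"type":"array","items":{"type":"number"}}},"newtons":{"type":"number"}},"required":["plan"]}

```bash
mkdir -p pics; cat > h.py <<'E'
import numpy as np, cv2
from workcell import bot
from scipy.spatial.transform import Rotation as Ro
def snap(n,f,crop=None,s=1):
    d=bot.get_image(n); im=d["img"][:,:,::-1].copy()
    np.savez('pics/'+f+'.npz',**{k:np.array(v) for k,v in d.items()})
    if crop: x0,y0,x1,y1=crop; im=im[y0:y1,x0:x1]
    if s!=1: im=cv2.resize(im,None,fx=s,fy=s,interpolation=cv2.INTER_CUBIC)
    cv2.imwrite('pics/'+f+'.png',im); return d
def ld(f): return dict(np.load('pics/'+f+'.npz'))
def ray(d,u,v):
    p=cv2.undistortPoints(np.array([[[u,v]]],float),np.array([[d['fx'],0,d['cx']],[0,d['fy'],d['cy']],[0,0,1]],float),np.array([d['k1'],0,0,0],float))[0,0] if False else None
    x=(u-d['cx'])/d['fx'];y=(v-d['cy'])/d['fy'];a,b=x,y
    for _ in range(30):
        k=1+d['k1']*(a*a+b*b);a,b=x/k,y/k
    return -d['R'].T@d['t'],d['R'].T@np.array([a,b,1])
def at(d,u,v,z):
    o,r=ray(d,u,v); return o+r*(z-o[2])/r[2]
def px(d,X):
    c=d['R']@np.array(X,float)+d['t'];a,b=c[:2]/c[2];k=1+d['k1']*(a*a+b*b)
    return np.array([d['fx']*a*k+d['cx'],d['fy']*b*k+d['cy']])
def st():
    s=bot.read_state(); q=s['tcp_rot'];M=Ro.from_quat([q[1],q[2],q[3],q[0]]).as_matrix()
    print('t',s['time'],'p',np.round(s['tool_pos'],4),'x',np.round(M[:,0],3),'y',np.round(M[:,1],3),'z',np.round(M[:,2],3),'F',np.round(s['contact_force'],1),'w',round(float(s['grip_width']),4),'gf',s['grip_force']);return s,M
E
python3 -c "
from h import *
st();print(bot.tips_ahead)
for n in ['scene','side','wrist']:
    d=snap(n,n+'0',s=1.4);print(n,d['fx'],d['k1'],-d['R'].T@d['t'])"
```

```text
t 0.0 p [0.6745 0.     0.2465] x [-0.  1. -0.] y [ 1.     0.    -0.002] z [-0.002 -0.    -1.   ] F [ 0.1 -0.8 -0.3] w 0.087 gf 0.0
0.025
scene 466.8650473818676 -0.10307192968046329 [ 1.1083577  -0.25317871  1.01973343]
side 501.2639180899489 -0.1457357594178723 [0.08338456 0.58692093 0.70021063]
wrist 309.94580728972784 -0.057423502719927924 [0.67419949 0.07712509 0.38313598]
```

View pics/scene0.png

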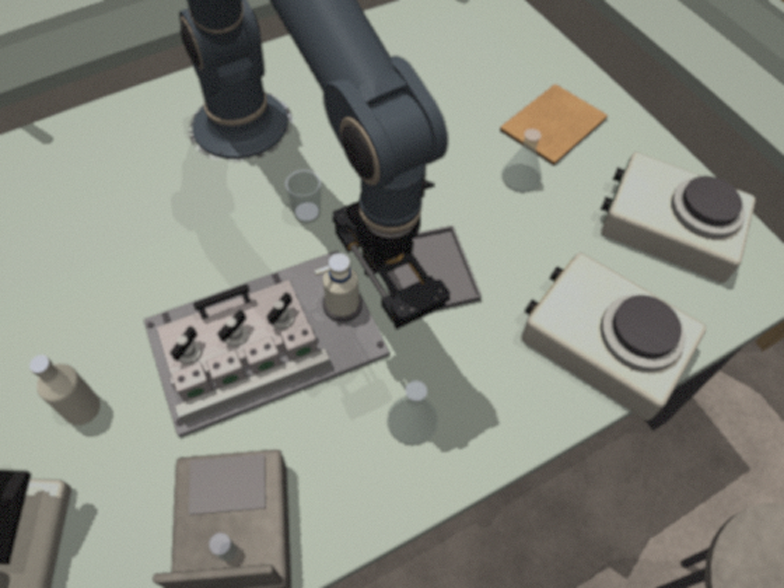

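View pics/side0.png

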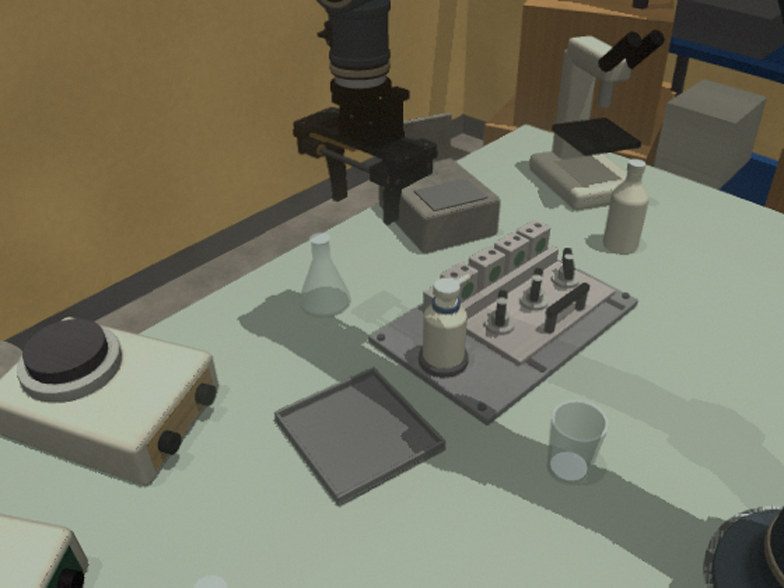

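```bash
python3 -c "
from h import *
a=ld('scene0')['img'][:,:,::-1];b=ld('side0')['img'][:,:,::-1]
A=cv2.resize(a[160:320,95:355],None,fx=3,fy=3,interpolation=3)
B=cv2.resize(b[150:305,190:460],None,fx=2.9,fy=2.9,interpolation=3)
cv2.imwrite('pics/sA.png',A);cv2.imwrite('pics/sB.png',B)"
```

```text
(no output)
```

View pics/sA.png

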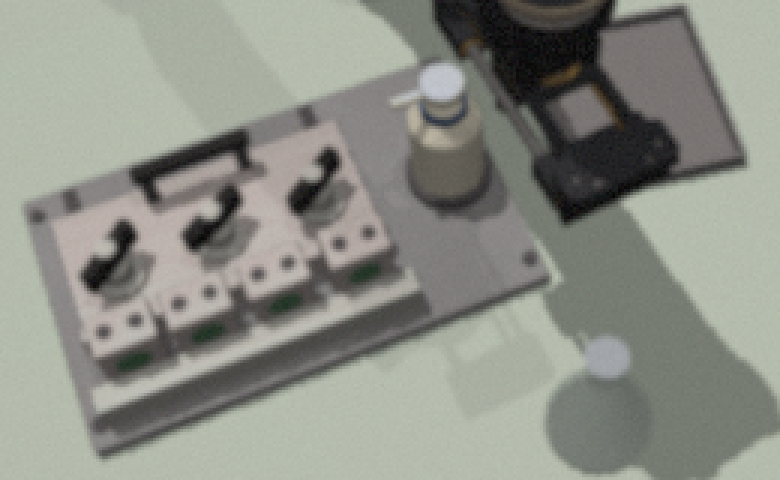

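View pics/sB.png

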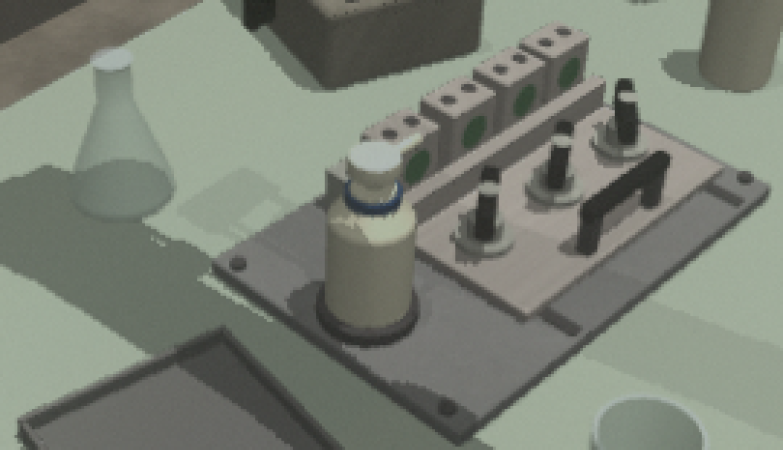

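```bash
cat > fit.py <<'E'
from h import *
from scipy.optimize import least_squares
A=ld('scene0');B=ld('side0')
sa=lambda u,v:(95+u/3,160+v/3); sb=lambda u,v:(190+u/2.9,150+v/2.9)
ob=[(A,sa(24,205),(-.12,-.19,.015)),(A,sa(551,277),(.12,.19,.015)),(A,sa(99,440),(.12,-.19,.015)),(A,sa(442,80),(0,.15,.152)),
(B,sb(215,266),(.12,.19,.015)),(B,sb(462,430),(-.12,.19,.015)),(B,sb(768,188),(-.12,-.19,.015)),(B,sb(373,158),(0,.15,.152))]
def T(p,X): c,s=np.cos(p[2]),np.sin(p[2]);return np.array([p[0]+c*X[0]-s*X[1],p[1]+s*X[0]+c*X[1],X[2]])
f=lambda p:np.concatenate([px(d,T(p,X))-o for d,o,X in ob])
r=least_squares(f,[.65,-.2,0],loss='soft_l1');p=r.x;print('clamp',p);print(np.round(f(p).reshape(-1,2),1).tolist())
c,s=np.cos(p[2]),np.sin(p[2]);R2=np.array([[c,-s],[s,c]])
def loc(w): return np.round(R2.T@(w[:2]-p[:2])*1000,1)
if __name__=='__main__':
    print('cap',at(A,*sa(442,80),.152),at(B,*sb(373,158),.152))
    # handle ends top, bars ends top in scene
    print('handle side', loc(at(B,*sb(588,207),.069)),loc(at(B,*sb(664,156),.069)),'scene',loc(at(A,*sa(136,172),.071)),loc(at(A,*sa(246,136),.071)))
    for n,e1,e2 in [(1,(87,268),(126,226)),(2,(188,232),(233,190)),(3,(293,193),(331,152))]:
        P,Q=loc(at(A,*sa(*e1),.073)),loc(at(A,*sa(*e2),.073));print(n,P,Q,(P+Q)/2,np.linalg.norm(P-Q),'ang from clampy',np.arctan2(*(-(Q-P)[0],(Q-P)[1])))
    print('bars side mid',[loc(at(B,*sb(*q),.071)) for q in [(489,180),(562,135),(625,93)]])
    print('flask',at(A,*sa(607,357),.124),at(B,*sb(112,60),.124),at(B,*sb(124,187),.0))
    # tray corners side (1.4 scale)
    tc=[at(B,u/1.4,v/1.4,.018)[:2] for u,v in [(276,417),(374,371),(444,440),(339,499)]];print('tray',tc,np.mean(tc,0),[np.linalg.norm(tc[i]-tc[i-1]) for i in range(4)])
E
python3 fit.py
```

```text
clamp [ 0.52762834 -0.16206765 -0.06720662]
[[-1.3, -1.5], [0.4, -3.3], [-0.7, 3.5], [-0.3, -1.8], [-2.9, -1.4], [-0.6, 2.1], [0.3, -1.7], [-0.1, -0.5]]
cap [ 0.54247617 -0.01398772  0.152     ] [ 0.5366759  -0.01132315  0.152     ]
handle side [-72.5  -0.2] [-76.2 -91.1] scene [-67.9 -89.9] [-63.9   1.7]
1 [   1.2 -148.8] [ -22.1 -110.9] [ -10.45 -129.85] 44.48932456219133 ang from clampy 0.5512132214028147
2 [  3.1 -68. ] [-18.6 -24. ] [ -7.75 -46.  ] 49.06006522621021 ang from clampy 0.45817820136995746
3 [ 3.6 18.4] [-19.8  58.9] [-8.1  38.65] 46.77403125667062 ang from clampy 0.5239193476851991
bars side mid [array([-4.9, 27.4]), array([ -8. , -55.7]), array([  -8.5, -137.7])]
flask [ 0.78841273 -0.01064987  0.124     ] [ 0.78120811 -0.00954694  0.124     ] [ 0.78573606 -0.01517591  0.        ]
tray [array([0.63152566, 0.22079382]), array([0.59628583, 0.06875498]), array([0.44128554, 0.10268009]), array([0.47502562, 0.25702019])] [0.53603066 0.16231227] [np.float64(0.16063813426649282), np.float64(0.15606939268915157), np.float64(0.15866947154263367), np.float64(0.15798500134054433)]
```

carry_out(
  plan=[
    [1,-0.9,-0.5,-0.2,0],
    [1,-0.9,-0.5,-0.2,0],
    [1,-0.9,-0.5,-0.2,0],
    [1,-0.9,-0.5,-0.2,0],
    [1,-0.9,-0.5,-0.2,0],
    [1,-0.9,-0.5,-0.2,0],
    [1,0,0,0,0.45],
    [1,0,0,0,0],
    [1,0,0,0,0],
  ],
)

```text
time: 1.27
tool_pos: [0.5253, -0.2689, 0.3071]
tcp_rot: [-0.0, 0.73, 0.684, 0.0]
contact_force: [-0.2, 0.6, 1.1]
grip_width: 0.087
grip_force: 0.0
```

```bash
python3 -c "
from h import *
s,M=st();print(s['joint_positions'])
snap('wrist','w1',s=1.4);snap('scene','s1')"
```

```text
t 1.275 p [ 0.5253 -0.2689  0.3071] x [0.065 0.998 0.001] y [ 0.998 -0.065 -0.001] z [-0.001  0.001 -1.   ] F [-0.2  0.6  1.1] w 0.087 gf 0.0
[ 0.35704157  0.28275905  0.05671831  1.66872007 -0.01751565  1.19137359
  0.35331433]
```

View pics/w1.png

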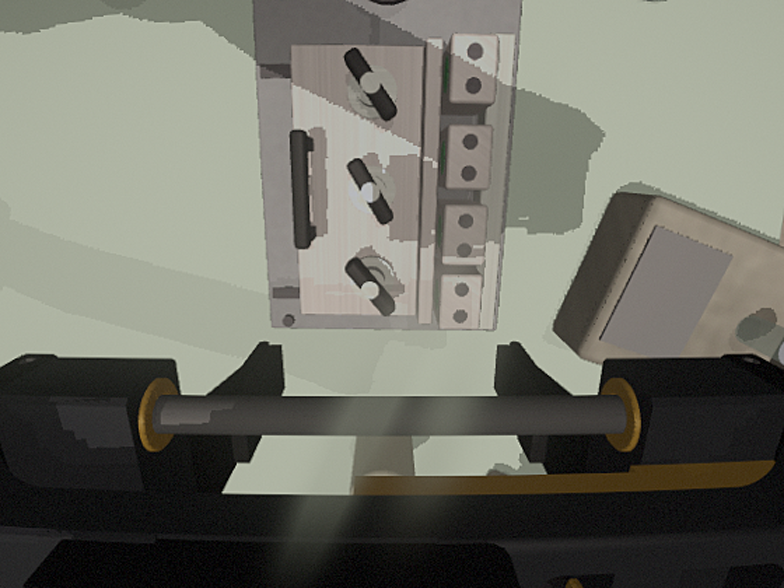

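```bash
cat > fit2.py <<'E'
from fit import *
W=ld('w1');g=lambda u,v:(u/1.4,v/1.4)
print('cam',-W['R'].T@W['t'])
ob+=[(W,g(272,328),(-.12,-.19,.015)),(W,g(496,330),(.12,-.19,.015)),(W,g(520,0),(.12,None,.015))][:2]
r=least_squares(f,p,loss='soft_l1',f_scale=1);q=r.x;print('clamp',q,np.round(f(q).reshape(-1,2),1).tolist())
c,s=np.cos(q[2]),np.sin(q[2]);R2=np.array([[c,-s],[s,c]])
loc=lambda w:np.round(R2.T@(w[:2]-q[:2])*1000,1)
w=lambda u,v,z:at(W,*g(u,v),z)
for e1,e2 in [((350,264),(391,309)),((353,163),(388,219)),((350,53),(391,117))]:
    P,Q=w(*e1,.073),w(*e2,.073);print('bar',loc(P),loc(Q),np.round((P+Q)/2,4),np.linalg.norm(P-Q),np.arctan2(-(loc(P)-loc(Q))[0],(loc(P)-loc(Q))[1]))
print('knob',[(loc(w(*u,.073)),w(*u,.073)) for u in [(370,288),(369,190),(371,83)]])
print('handle',[loc(w(*u,.071)) for u in [(297,131),(302,247)]])
print('cells',[loc(w(*u,.09)) for u in [(461,302),(466,237),(469,158),(474,69)]])
print('bed edges',[loc(w(*u,.015)) for u in [(258,70),(517,40)]],'fixed jaw top',[loc(w(*u,.05)) for u in [(484,310),(500,36)]])
E
python3 fit2.py
```

```text
clamp [ 0.52762834 -0.16206765 -0.06720662]
[[-1.3, -1.5], [0.4, -3.3], [-0.7, 3.5], [-0.3, -1.8], [-2.9, -1.4], [-0.6, 2.1], [0.3, -1.7], [-0.1, -0.5]]
cam [ 0.52990711 -0.19204787  0.44374791]
clamp [ 0.52789976 -0.16324552 -0.07061757] [[-1.6, -1.5], [-0.0, -2.7], [-1.4, 3.6], [-0.6, -1.3], [-2.6, -2.0], [-0.8, 1.6], [0.6, -1.8], [0.0, -0.9], [-0.8, -0.2], [1.3, -0.6]]
bar [ -29.6 -108.4] [   6.5 -149.4] [ 0.5073 -0.291   0.073 ] 0.05462542620599758 0.7219296969440323
bar [-25.7 -23.6] [  3.3 -69.2] [ 0.5135 -0.2088  0.073 ] 0.05405674982511106 0.5664453685387936
bar [-26.9  59.4] [ 5.3 12.2] [ 0.5196 -0.1268  0.073 ] 0.05714622517448405 0.598681809207986
knob [(array([ -12.3, -130. ]), array([ 0.50650733, -0.2920147 ,  0.073     ])), (array([-12.6, -45.3]), array([ 0.51210286, -0.20751528,  0.073     ])), (array([-10.7,  37.6]), array([ 0.51990455, -0.12501098,  0.073     ]))]
handle [array([-71.1,   1.6]), array([-71.3, -93.9])]
cells [array([  66.1, -137.2]), array([ 67.3, -81.5]), array([ 66.5, -19.3]), array([67.1, 45.2])]
bed edges [array([-115.9,   59.4]), array([118.1,  85.9])] fixed jaw top [array([  95.7, -157.3]), array([94.5, 79.3])]
```

carry_out(
  plan=[
    [0.5,-0.49,-0.32,0,0],
    [0.5,0,0,0.5,1],
    [0.5,0,0,0.5,1],
    [0.5,0,0,0.5,1],
    [0.5,0,0,0.5,1],
    [0.5,0,0,0,1],
    [0.5,0,0,0,1],
    [0.5,0,0,0,1],
    [0.5,0,0,0,1],
    [0.5,0,0,0,1],
    [0.5,0,0,0,1],
    [0.5,0,0,0,1],
  ],
)

```text
time: 2.88
tool_pos: [0.5078, -0.2926, 0.2073]
tcp_rot: [-0.0, 0.997, -0.075, -0.0]
contact_force: [0.3, 0.1, -0.2]
grip_width: 0.0436
grip_force: 0.0
```

carry_out(
  plan=[
    [0.5,0,0,0,1],
    [0.5,0,0,0,1],
    [0.5,0,0,0,1],
    [0.5,0,0,0,1],
    [0.5,0,0,0,1],
    [0.5,0,0,0,0.1],
    [0.5,0,0,0,0],
    [0.5,0,0,0,0],
  ],
)

```text
time: 3.88
tool_pos: [0.5075, -0.2932, 0.2075]
tcp_rot: [-0.0, 0.898, -0.44, -0.0]
contact_force: [0.0, 0.4, 0.2]
grip_width: 0.0434
grip_force: 0.0
```

```bash
python3 -c "
from h import *
s,M=st();print(s['joint_positions'],np.arctan2(M[1,1],M[0,1]))"
```

```text
t 3.875 p [ 0.5075 -0.2932  0.2075] x [ 0.614 -0.79  -0.   ] y [-0.79  -0.614 -0.   ] z [ 0.  0. -1.] F [0.  0.4 0.2] w 0.0434 gf 0.0
[ 0.02730458  0.39616455  0.55825462  1.82147959 -0.24672431  0.99338634
 -1.79431467] -2.4809475990052627
```

carry_out(
  plan=[
    [0.5,0,0,0.9,0],
    [0.5,0,0,0.9,0],
    [0.5,0,0,0.9,0],
    [0.5,0,0,0,0],
    [0,0,0,0,0],
    [0,0,0,0,0],
    [0,0,0,0,0],
    [0,0,0,0,0],
  ],
  newtons=25,
)

```text
time: 4.88
tool_pos: [0.5073, -0.2943, 0.0737]
tcp_rot: [0.0, 0.898, -0.44, 0.001]
contact_force: [-1.6, -1.5, 4.4]
grip_width: 0.0137
grip_force: 25.0
```

carry_out(
  plan=[
    [0,0,0,0,-1],
    [0,0,0,0,-1],
    [0,0,0,0,-1],
    [0,0,0,0,-1],
    [0,0,0,0,-1],
    [0,0,0,0,-1],
    [0,0,0,0,-1],
    [0,0,0,0,-1],
    [0,0,0,0,0],
    [0,0,0,0,0],
  ],
)

```text
time: 6.12
tool_pos: [0.5079, -0.2928, 0.0737]
tcp_rot: [-0.0, 0.99, 0.144, 0.001]
contact_force: [-1.5, 1.4, 5.2]
grip_width: 0.0137
grip_force: 25.0
```

carry_out(
  plan=[
    [0,0,0,0,-1],
    [0,0,0,0,-1],
    [0,0,0,0,-1],
    [0,0,0,0,-1],
    [0,0,0,0,-1],
    [0,0,0,0,-1],
    [0,0,0,0,-1],
    [0,0,0,0,-1],
    [0,0,0,0,-0.3],
    [0,0,0,0,0],
    [0,0,0,0,0],
  ],
)

```text
time: 7.5
tool_pos: [0.5067, -0.2919, 0.0736]
tcp_rot: [-0.002, 0.721, 0.693, 0.0]
contact_force: [-4.5, 4.8, 8.8]
grip_width: 0.0142
grip_force: 25.0
```

```bash
python3 -c "
from h import *
s,M=st();print(s['joint_positions'],np.arctan2(M[1,1],M[0,1]),s['wrist_torque'])"
```

```text
t 7.5 p [ 0.5067 -0.2919  0.0736] x [0.039 0.999 0.002] y [ 0.999 -0.039 -0.002] z [-0.002  0.002 -1.   ] F [-4.5  4.8  8.8] w 0.0142 gf 25.00133349560201
[ 0.58400998  0.53525053 -0.17589083  1.89336917  0.13243751  0.72680824
  0.29335787] -0.039490767351647034 [ 0.99139023  0.78904939 -0.41846079]
```

carry_out(
  plan=[
    [0.5,0,0,0,0],
    [0.5,0,0,0,0],
    [0.5,0,0,-0.8,0],
    [0.5,0,0,-0.8,0],
    [0.5,0.85,0.07,0,0],
    [0.5,0.85,0,0,0],
    [0.5,0,0,0,1],
    [0.5,0,0,0,1],
    [0.5,0,0,0,1],
    [0.5,0,0,0,1],
    [0.5,0,0,0,1],
    [0.5,0,0,0,1],
  ],
)

```text
time: 9.0
tool_pos: [0.5138, -0.2088, 0.1523]
tcp_rot: [-0.0, 0.951, 0.309, -0.0]
contact_force: [0.2, 0.1, 0.0]
grip_width: 0.0435
grip_force: 0.0
```

carry_out(
  plan=[
    [0.5,0,0,0,1],
    [0.5,0,0,0,1],
    [0.5,0,0,0,1],
    [0.5,0,0,0,1],
    [0.5,0,0,0,1],
    [0.5,0,0,0,1],
    [0.5,0,0,0,1],
    [0.5,0,0,0,1],
    [0.5,0,0,0,1],
    [0.5,0,0,0,1],
    [0.5,0,0,0,1],
    [0.5,0,0,0,0.4],
  ],
)

```text
time: 10.5
tool_pos: [0.5138, -0.2086, 0.1523]
tcp_rot: [0.0, 0.858, -0.514, -0.0]
contact_force: [-0.6, 0.6, 0.3]
grip_width: 0.0434
grip_force: 0.0
```

```bash
python3 -c "
from h import *
s,M=st();print(s['joint_positions'],np.arctan2(M[1,1],M[0,1]),s['wrist_torque'])"
```

```text
t 10.5 p [ 0.5138 -0.2086  0.1523] x [ 0.472 -0.882 -0.   ] y [-0.882 -0.472  0.001] z [-0.001 -0.    -1.   ] F [-0.6  0.6  0.3] w 0.0434 gf 0.0
[ 0.01746811  0.39234095  0.37225628  1.93757428 -0.18625182  0.84532019
 -2.1619177 ] -2.6500974152146157 [ 0.13460656  0.11284539 -0.04788627]
```

Good; descend 79 mm, grip, turn 2.65 total.

carry_out(
  plan=[
    [0.5,0,0,0.8,0],
    [0.5,0,0,0.78,0],
    [0.5,0,0,0,0],
    [0,0,0,0,0],
    [0,0,0,0,0],
    [0,0,0,0,0],
    [0,0,0,0,-1],
    [0,0,0,0,-1],
    [0,0,0,0,-1],
    [0,0,0,0,-1],
    [0,0,0,0,-1],
    [0,0,0,0,-1],
  ],
)

```text
time: 12.0
tool_pos: [0.514, -0.2086, 0.0744]
tcp_rot: [0.0, 0.996, -0.086, 0.0]
contact_force: [-1.6, 0.4, 1.7]
grip_width: 0.0138
grip_force: 25.0
```

carry_out(
  plan=[
    [0,0,0,0,-1],
    [0,0,0,0,-1],
    [0,0,0,0,-1],
    [0,0,0,0,-1],
    [0,0,0,0,-1],
    [0,0,0,0,-1],
    [0,0,0,0,-1],
    [0,0,0,0,-1],
    [0,0,0,0,-1],
    [0,0,0,0,-1],
    [0,0,0,0,-1],
    [0,0,0,0,-0.4],
  ],
)

```text
time: 13.5
tool_pos: [0.5133, -0.2077, 0.0744]
tcp_rot: [-0.001, 0.72, 0.694, -0.0]
contact_force: [-3.5, 3.0, 5.5]
grip_width: 0.014
grip_force: 25.0
```

carry_out(
  plan=[
    [0,0,0,0,0],
    [0,0,0,0,0],
  ],
)

```text
time: 13.75
tool_pos: [0.5133, -0.2077, 0.0744]
tcp_rot: [-0.001, 0.721, 0.693, -0.0]
contact_force: [-3.2, 2.7, 4.9]
grip_width: 0.0139
grip_force: 25.0
```

```bash
python3 -c "
from h import *
s,M=st();print(s['joint_positions'],np.arctan2(M[1,1],M[0,1]),s['wrist_torque'])"
```

```text
t 13.75 p [ 0.5133 -0.2077  0.0744] x [0.039 0.999 0.001] y [ 0.999 -0.039 -0.002] z [-0.002  0.001 -1.   ] F [-3.2  2.7  4.9] w 0.0139 gf 25.000533387064934
[ 0.58260248  0.51499482 -0.3549182   1.95875706  0.26379939  0.71422582
  0.03002388] -0.03892948813255672 [ 0.7068186   0.67219377 -0.2131518 ]
```

carry_out(
  plan=[
    [0.5,0,0,0,0],
    [0.5,0,0,0,0],
    [0.85,0,0,-0.8,0],
    [0.85,0,0,-0.8,0],
    [0.85,0.85,0.06,0,0],
    [0.85,0.85,0,0,1],
    [0.85,0,0,0,1],
    [0.85,0,0,0,1],
    [0.85,0,0,0,1],
    [0.85,0,0,0,1],
    [0.85,0,0,0,1],
    [0.85,0,0,0,0.7],
  ],
)

```text
time: 15.25
tool_pos: [0.5205, -0.1239, 0.1537]
tcp_rot: [0.0, 0.966, 0.259, 0.0]
contact_force: [0.4, 0.0, -0.2]
grip_width: 0.074
grip_force: 0.0
```

carry_out(
  plan=[
    [0.85,0,0,0,0],
    [0.85,0,0,0,0],
  ],
)

```text
time: 15.5
tool_pos: [0.5204, -0.1238, 0.1536]
tcp_rot: [0.0, 0.965, 0.262, 0.0]
contact_force: [0.6, -0.3, -0.0]
grip_width: 0.0737
grip_force: 0.0
```

```bash
python3 -c "
from h import *
s,M=st();print(s['joint_positions'],np.arctan2(M[1,1],M[0,1]),s['wrist_torque'])
snap('side','s3');snap('scene','c3')
A=ld('c3')['img'][:,:,::-1];B=ld('s3')['img'][:,:,::-1]
cv2.imwrite('pics/v3.png',np.hstack([cv2.resize(A[160:310,95:285],(380,300),interpolation=3),cv2.resize(B[130:280,260:450],(380,300),interpolation=3)]))"
```

```text
t 15.5 p [ 0.5204 -0.1238  0.1536] x [0.863 0.505 0.   ] y [ 0.505 -0.863  0.   ] z [ 0. -0. -1.] F [ 0.6 -0.3 -0. ] w 0.0737 gf 0.0
[ 0.31869627  0.35788811 -0.20322679  1.95487791  0.09536419  0.83759089
 -0.97689893] -1.041014481832962 [-0.0112663   0.00756243 -0.02238243]
```

View pics/v3.png

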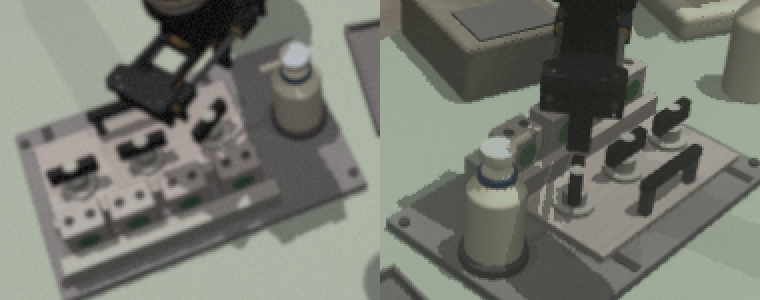

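carry_out(
  plan=[
    [0.85,0,0,0.76,0],
    [0.85,0,0,0.76,0],
    [0.85,0,0,0,0],
    [0.3,0,0,0,0],
    [0.3,0,0,0,0],
    [0.3,0,0,0,0],
    [0.3,0,0,0,0],
  ],
)

```text
time: 16.48
tool_pos: [0.521, -0.123, 0.0791]
tcp_rot: [0.0, 0.965, 0.261, 0.001]
contact_force: [-2.6, 3.2, 6.4]
grip_width: 0.0596
grip_force: 25.0
```

carry_out(
  plan=[
    [0.3,0,0,0,-1],
    [0.3,0,0,0,-1],
    [0.3,0,0,0,-1],
    [0.3,0,0,0,-1],
    [0.3,0,0,0,-1],
    [0.3,0,0,0,-1],
    [0.3,0,0,0,-1],
    [0.3,0,0,0,-1],
    [0.3,0,0,0,-1],
    [0.3,0,0,0,-1],
    [0.3,0,0,0,-1],
    [0.3,0,0,0,0],
  ],
)

```text
time: 17.98
tool_pos: [0.519, -0.1225, 0.079]
tcp_rot: [-0.001, 0.463, 0.887, -0.0]
contact_force: [-7.4, 4.8, 13.1]
grip_width: 0.0596
grip_force: 25.0
```

```bash
python3 -c "
from h import *
s,M=st();print(s['joint_positions'],np.arctan2(M[1,1],M[0,1]),s['wrist_torque'])"
```

```text
t 17.975 p [ 0.519  -0.1225  0.079 ] x [-0.572  0.82   0.002] y [ 0.82   0.572 -0.002] z [-0.002  0.    -1.   ] F [-7.4  4.8 13.1] w 0.0596 gf 25.001426339149475
[ 0.62109145  0.53142899 -0.60452031  1.9922574   0.43612225  0.75019856
  0.36353017] 0.608886596947753 [0.99520185 1.54312572 0.04823885]
```

carry_out(
  plan=[
    [0.85,0,0,0,0],
    [0.85,0,0,0,0],
    [0.85,0,0,-0.9,0],
    [0.5,0,0,-0.1,1],
    [0.5,0,0,0,1],
    [0.5,0,0,0,1],
    [0.5,0,0,0,1],
    [0.5,0,0,0,1],
    [0.5,0,0,0,1],
    [0.5,0,0,0,1],
    [0.5,0,0,0,1],
    [0.5,0,0,0,1],
  ],
)

```text
time: 19.48
tool_pos: [0.5206, -0.1241, 0.1276]
tcp_rot: [0.0, 0.916, 0.4, 0.0]
contact_force: [-0.2, -0.5, 0.1]
grip_width: 0.0434
grip_force: 0.0
```

carry_out(
  plan=[
    [0.5,0,0,0,1],
    [0.5,0,0,0,0.5],
    [0.5,0,0,0,0],
  ],
)

```text
time: 19.85
tool_pos: [0.5205, -0.1239, 0.1276]
tcp_rot: [0.0, 0.955, 0.298, 0.0]
contact_force: [-0.1, -0.1, 0.5]
grip_width: 0.0432
grip_force: 0.0
```

```bash
python3 -c "
from h import *
s,M=st();print(s['joint_positions'],np.arctan2(M[1,1],M[0,1]),s['wrist_torque'])"
```

```text
t 19.85 p [ 0.5205 -0.1239  0.1276] x [0.823 0.568 0.   ] y [ 0.568 -0.823  0.001] z [ 0.001 -0.001 -1.   ] F [-0.1 -0.1  0.5] w 0.0432 gf 0.0
[ 0.37510162  0.40010697 -0.27587254  1.97238472  0.15089666  0.78784564
 -0.95333536] -0.9666029641731178 [0.00499085 0.09130876 0.0543601 ]
```

Descend 50 mm, grip across, turn about 0.93.

carry_out(
  plan=[
    [0.5,0,0,0.96,0],
    [0.5,0,0,0,0],
    [0,0,0,0,0],
    [0,0,0,0,0],
    [0,0,0,0,0],
    [0,0,0,0,-1],
    [0,0,0,0,-1],
    [0,0,0,0,-1],
    [0,0,0,0,-1],
    [0,0,0,0,-1],
    [0,0,0,0,-1],
    [0,0,0,0,-0.2],
  ],
)

```text
time: 21.35
tool_pos: [0.5198, -0.1228, 0.0804]
tcp_rot: [-0.001, 0.72, 0.694, 0.0]
contact_force: [-3.0, 2.8, 5.7]
grip_width: 0.0141
grip_force: 24.7
```

carry_out(
  plan=[
    [0,0,0,0,0],
    [0,0,0,0,0],
  ],
)

```text
time: 21.6
tool_pos: [0.5198, -0.1228, 0.0804]
tcp_rot: [-0.001, 0.721, 0.693, -0.0]
contact_force: [-2.8, 2.8, 5.4]
grip_width: 0.0143
grip_force: 24.6
```

```bash
python3 -c "
from h import *
s,M=st();print(s['joint_positions'],np.arctan2(M[1,1],M[0,1]),s['wrist_torque'])"
```

```text
t 21.6 p [ 0.5198 -0.1228  0.0804] x [0.039 0.999 0.001] y [ 0.999 -0.039 -0.001] z [-0.001  0.001 -1.   ] F [-2.8  2.8  5.4] w 0.0143 gf 24.63055193424225
[ 0.53968095  0.50430419 -0.4945229   1.99507795  0.35160614  0.72637468
 -0.20809835] -0.03884306592146105 [ 0.57611648  0.67947206 -0.15255712]
```

carry_out(
  plan=[
    [0.5,0,0,0,0],
    [0.5,0,0,0,0],
    [0.5,0,0,-0.8,0],
    [0.5,0,0,-0.7,0],
    [0.5,-0.84,-0.63,0,0],
    [0.5,-0.84,-0.63,0,0],
    [0.5,0,0,0,0.2],
    [0.5,0,0,0.8,0],
    [0.5,0,0,0,0],
    [0.5,0,0,0,0],
  ],
)

```text
time: 22.85
tool_pos: [0.4552, -0.2047, 0.1153]
tcp_rot: [0.0, 0.73, 0.683, 0.0]
contact_force: [-0.0, 0.6, 0.3]
grip_width: 0.0432
grip_force: 0.0
```

```bash
python3 -c "
from h import *
s,M=st();print(s['joint_positions'],np.arctan2(M[1,1],M[0,1]))"
```

```text
t 22.85 p [ 0.4552 -0.2047  0.1153] x [0.066 0.998 0.   ] y [ 0.998 -0.066  0.001] z [ 0.001  0.    -1.   ] F [-0.   0.6  0.3] w 0.0432 gf 0.0
[ 0.75280395  0.4012236  -0.50914114  2.051619    0.28110335  0.7540267
  0.00457886] -0.06628514980977303
```

carry_out(
  plan=[
    [0.5,0,-0.03,0.9,0],
    [0.5,0,0,0,0],
    [0,0,0,0,0],
    [0,0,0,0,0],
    [0,0,0,0,0],
    [0,0,0,0,0],
    [0,0,-0.16,0,0],
    [0,0,-0.16,0,0],
    [0,0,-0.16,0,0],
    [0,0,-0.14,0,0],
    [0,0,0,0,0],
    [0,0,0,0,0],
  ],
  newtons=30,
)

```text
time: 24.35
tool_pos: [0.4232, -0.2031, 0.0702]
tcp_rot: [0.001, 0.731, 0.683, 0.001]
contact_force: [3.2, 1.2, 3.0]
grip_width: 0.0137
grip_force: 30.0
```

carry_out(
  plan=[
    [0,0,-0.08,0,0],
    [0,0,0,0,0],
  ],
)

```text
time: 24.6
tool_pos: [0.4231, -0.2031, 0.0703]
tcp_rot: [0.004, 0.73, 0.683, 0.004]
contact_force: [13.3, 0.1, -8.2]
grip_width: 0.0135
grip_force: 30.1
```

carry_out(
  plan=[
    [0.5,0,0.08,0,0],
    [0.5,0,0,0,0],
    [0.8,0,0,-1,0],
    [0.8,0,0,-1,0],
    [0.8,0,0,-1,0],
    [0.8,0.84,0.37,-0.8,0],
    [0.8,0.84,0.37,-0.8,0],
    [0.8,0.84,0.37,-0.6,0],
    [0.8,0.84,0.37,0,0],
    [0.8,0.84,0.37,0,0],
    [0.8,0,0,0,0],
    [0.8,0,0,0,0],
  ],
)

```text
time: 26.1
tool_pos: [0.5271, -0.0008, 0.3286]
tcp_rot: [-0.001, 0.731, 0.683, -0.001]
contact_force: [0.3, -0.5, 0.2]
grip_width: 0.0698
grip_force: 0.0
```

```bash
python3 -c "
from h import *
s,M=st();print(s['joint_positions'])
snap('wrist','w2',s=1.4);snap('scene','c4');snap('side','s4')"
```

```text
t 26.1 p [ 0.5271 -0.0008  0.3286] x [ 0.068  0.998 -0.001] y [ 0.998 -0.068 -0.003] z [-0.003 -0.001 -1.   ] F [ 0.3 -0.5  0.2] w 0.0698 gf 0.0
[ 0.53705543  0.23521239 -0.73257417  1.73924413  0.16663057  1.23340491
 -0.30579158]
```

View pics/w2.png

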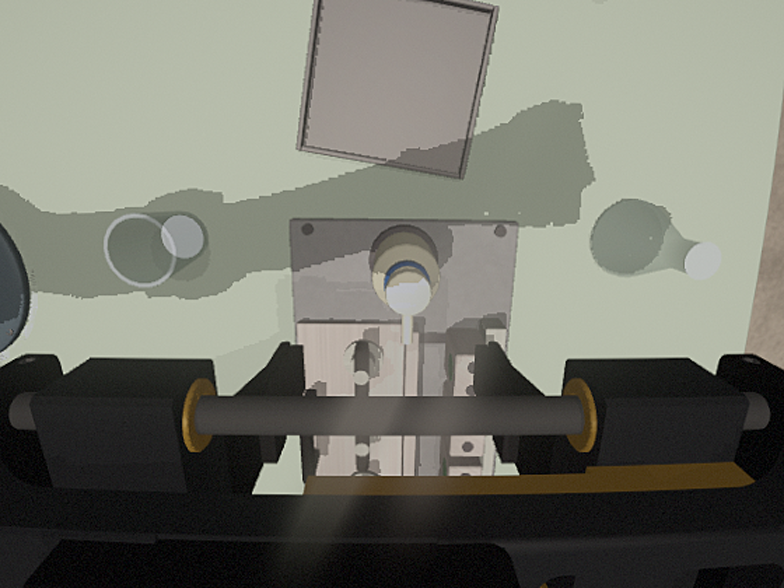

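```bash
python3 -c "
from h import *
W=ld('w2');g=lambda u,v,z:at(W,u/1.4,v/1.4,z)
a,b,c=g(497,8,.018),g(463,179,.018),g(297,150,.018)
print(a,b,c,np.linalg.norm(a-b),np.linalg.norm(b-c),(a+c)/2,np.arctan2(*(b-c)[[1,0]]),np.arctan2(-(a-b)[0],(a-b)[1]))
print('cap',g(408,293,.152))
B=ld('side0');print([at(B,u/1.4,v/1.4,.018)[:2] for u,v in [(276,417),(374,371),(444,440),(339,499)]])
"
```

```text
[0.64010323 0.21384791 0.018     ] [0.60425668 0.06134389 0.018     ] [0.44184417 0.10037535 0.018     ] 0.15666030039887696 0.1670367602470308 [0.5409737  0.15711163 0.018     ] -0.23585035240076732 -0.23086229125760818
cap [ 0.53959981 -0.01456385  0.152     ]
[array([0.63152566, 0.22079382]), array([0.59628583, 0.06875498]), array([0.44128554, 0.10268009]), array([0.47502562, 0.25702019])]
```

carry_out(
  plan=[
    [0.75,-0.76,0.53,0,0],
    [0.75,-0.76,0.53,0,0],
    [0.75,-0.76,0.52,0,0],
    [0.75,0,0,1,0],
    [0.75,0,0,1,0],
    [0.75,0,0,1,0],
    [0.75,0,0,0.6,0],
    [0.75,0,0,0,0],
    [0.75,0,0,0,0],
  ],
)

```text
time: 27.38
tool_pos: [0.6001, -0.1195, 0.151]
tcp_rot: [0.001, 0.731, 0.682, 0.001]
contact_force: [-0.2, 0.3, 0.4]
grip_width: 0.0653
grip_force: 0.0
```

```bash
python3 -c "
from h import *
s,M=st();print(s['joint_positions'])
d=ld('c4')
for k,X in {'c1':(.585,-.3056,.09),'c2':(.5893,-.2437,.09),'c3':(.5937,-.1819,.09),'c4':(.5981,-.12,.09)}.items(): print(k,px(d,X))
im=d['img'][:,:,::-1].copy();im=cv2.resize(im[160:320,95:285],None,fx=3.5,fy=3.5,interpolation=3)
for X in [(.585,-.3056,.09),(.5893,-.2437,.09),(.5937,-.1819,.09),(.5981,-.12,.09),(.54,-.013,.152)]:
  u,v=(px(d,X)-[95,160])*3.5; cv2.drawMarker(im,(int(u),int(v)),(0,0,255),0,12,1)
cv2.imwrite('pics/v4.png',im)"
```

```text
t 27.375 p [ 0.6001 -0.1195  0.151 ] x [ 0.068  0.998 -0.   ] y [ 0.998 -0.068  0.002] z [ 0.002 -0.    -1.   ] F [-0.2  0.3  0.4] w 0.0653 gf 0.0
[ 0.56546877  0.53583693 -0.60259222  1.76179638  0.36293042  0.95455674
 -0.2525893 ]
c1 [134.00127241 268.35765183]
c2 [160.75049734 258.07991966]
c3 [187.02197656 248.02869373]
c4 [212.8306428  238.15008742]
```

View pics/v4.png

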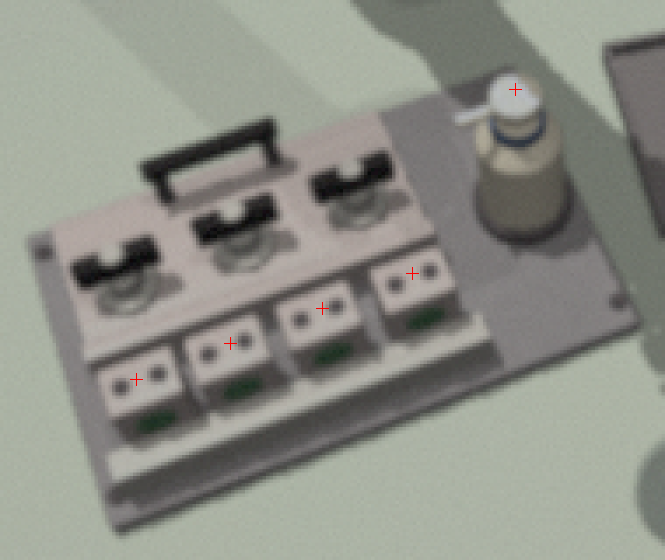

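carry_out(
  plan=[
    [0.75,0,-0.03,0.7,0],
    [0.75,0,0,0.7,0],
    [0.75,0,0,0,0],
    [0.2,0,0,0,0],
    [0.2,0,0,0,0],
    [0.2,0,0,0,0],
    [0.2,0,0,-0.6,0],
    [0.2,0,0,-0.6,0],
    [0.2,0,0,0,0],
  ],
  newtons=40,
)

```text
time: 28.5
tool_pos: [0.5992, -0.1187, 0.1415]
tcp_rot: [0.002, 0.731, 0.683, 0.001]
contact_force: [-0.1, -0.1, -4.5]
grip_width: 0.0359
grip_force: 39.8
```

carry_out(
  plan=[
    [0.2,0,0,-0.85,0],
    [0.2,0,0,-0.85,0],
    [0.2,0,0,-0.85,0],
    [0.2,0.86,-0.1,0,0],
    [0.2,0.86,-0.1,0,0],
    [0.2,0.86,-0.1,0,0],
    [0.2,0.86,-0.1,0,0],
    [0.2,0.86,-0.1,0,0],
    [0.2,0.86,-0.1,0,0],
    [0.2,0.86,-0.08,0,0],
    [0.2,0,0,0,0.6],
    [0.2,0,0,0,0.5],
  ],
)

```text
time: 30.0
tool_pos: [0.5831, 0.1841, 0.2646]
tcp_rot: [-0.001, 0.785, 0.62, -0.002]
contact_force: [0.2, -0.3, -4.3]
grip_width: 0.0359
grip_force: 39.8
```

```bash
python3 -c "
from h import *
s,M=st();print(s['joint_positions'],s['grip_width'])
snap('side','s5');snap('scene','c5')
A=ld('c5')['img'][:,:,::-1];B=ld('s5')['img'][:,:,::-1]
cv2.imwrite('pics/v5.png',np.hstack([cv2.resize(A[120:300,140:380],(400,300),interpolation=3),cv2.resize(B[180:390,130:410],(400,300),interpolation=3)]))"
```

```text
t 30.0 p [0.5831 0.1841 0.2646] x [ 0.231  0.973 -0.002] y [ 0.973 -0.231 -0.003] z [-0.003 -0.001 -1.   ] F [ 0.2 -0.3 -4.3] w 0.0359 gf 39.75703954696655
[ 0.12350019  0.43553228 -0.68230559  1.63982752  0.29204205  1.1746801
 -0.86117535] 0.03589223499393905
```

View pics/v5.png

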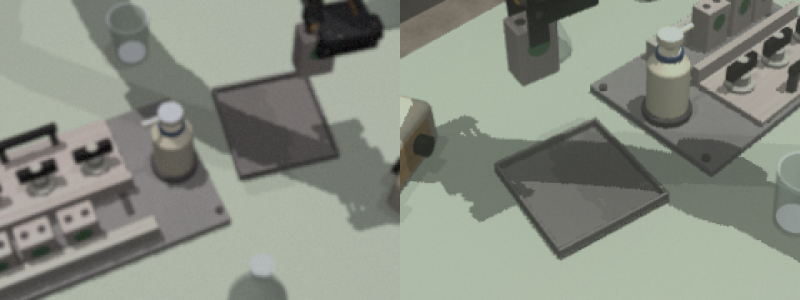

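carry_out(
  plan=[
    [0.2,0,0,1,0],
    [0.2,0,0,1,0],
    [0.2,0,0,1,0],
    [0.2,0,0,0.5,0],
    [0.2,0,0,0.3,0],
    [0.2,0,0,0,0],
    [0.2,0,0,0,0],
  ],
)

```text
time: 30.98
tool_pos: [0.5843, 0.1844, 0.0817]
tcp_rot: [0.001, 0.784, 0.621, -0.0]
contact_force: [-9.3, -4.6, 29.6]
grip_width: 0.0358
grip_force: 40.0
```

carry_out(
  plan=[
    [0.2,0,0,-0.16,0],
    [0.2,0,0,0,0],
  ],
)

```text
time: 31.22
tool_pos: [0.5844, 0.1836, 0.0849]
tcp_rot: [0.0, 0.784, 0.62, 0.0]
contact_force: [0.2, 0.2, -4.4]
grip_width: 0.036
grip_force: 40.0
```

```bash
python3 -c "
from h import *
s,M=st()
snap('side','s6');snap('scene','c6')
A=ld('c6')['img'][:,:,::-1];B=ld('s6')['img'][:,:,::-1]
cv2.imwrite('pics/v6.png',np.hstack([cv2.resize(A[140:260,240:400],(400,300),interpolation=3),cv2.resize(B[240:375,170:350],(400,300),interpolation=3)]))"
```

```text
t 31.225 p [0.5844 0.1836 0.0849] x [0.23  0.973 0.   ] y [ 0.973 -0.23   0.   ] z [ 0.  0. -1.] F [ 0.2  0.2 -4.4] w 0.036 gf 39.99444999732077
```

View pics/v6.png

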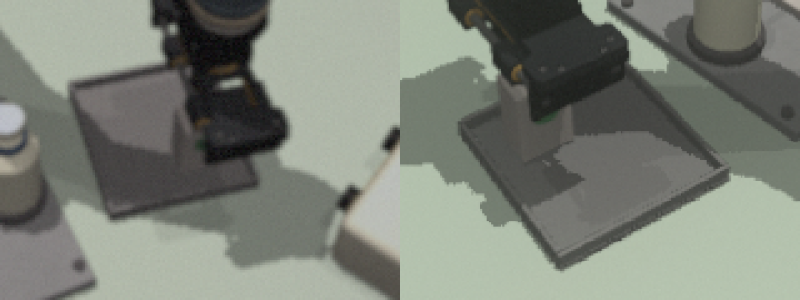

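carry_out(
  plan=[
    [0.2,0,0,0.06,0],
    [0.2,0,0,0,0],
    [0.7,0,0,0,0],
    [0.7,0,0,0,0],
    [0.7,0,0,0,0],
    [0.7,0,0,-1,0],
    [0.7,0,0,-1,0],
    [0.7,0,0,-1,0],
    [0.7,0,0,-0.5,0],
    [0.7,0,0,0,-0.55],
    [0.7,0,0,0,-0.55],
    [0.7,0,0,0,0],
  ],
)

```text
time: 32.83
tool_pos: [0.5842, 0.1838, 0.2571]
tcp_rot: [-0.0, 0.731, 0.683, 0.0]
contact_force: [1.3, 0.0, 0.1]
grip_width: 0.061
grip_force: 0.0
```

```bash
python3 -c "
from h import *
s,M=st()
for X in [(.5945,-.1815)]: print((M.T@(np.array([*X,.25])-s['tool_pos']))/.05)"
```

```text
t 32.825 p [0.5842 0.1838 0.2571] x [0.068 0.998 0.   ] y [ 0.998 -0.068  0.   ] z [ 0.  0. -1.] F [1.3 0.  0.1] w 0.061 gf 0.0
[-7.27552776  0.70526998  0.14036372]
```

carry_out(
  plan=[
    [0.75,-0.91,0.09,0,0],
    [0.75,-0.91,0.09,0,0],
    [0.75,-0.91,0.09,0,0],
    [0.75,-0.91,0.09,0,0],
    [0.75,-0.91,0.09,0,0],
    [0.75,-0.91,0.09,0,0],
    [0.75,-0.91,0.09,0,0],
    [0.75,-0.91,0.08,0,0],
    [0.75,0,0,1,0],
    [0.75,0,0,1,0],
    [0.75,0,0,0,0],
    [0.75,0,0,0,0],
  ],
)

```text
time: 34.33
tool_pos: [0.5964, -0.1815, 0.1589]
tcp_rot: [0.001, 0.731, 0.683, 0.001]
contact_force: [0.7, 0.2, 0.4]
grip_width: 0.0652
grip_force: 0.0
```

carry_out(
  plan=[
    [0.75,0,-0.03,0.8,0],
    [0.75,0,0,0.76,0],
    [0.75,0,0,0,0],
    [0.2,0,0,0,0],
    [0.2,0,0,0,0],
    [0.2,0,0,0,0],
    [0.2,0,0,0,0],
    [0.2,0,0,-0.6,0],
    [0.2,0,0,-0.8,0],
    [0.2,0,0,-1,0],
    [0.2,0,0,-1,0],
    [0.2,0,0,0,0],
  ],
  newtons=50,
)

```text
time: 35.83
tool_pos: [0.5958, -0.1815, 0.2533]
tcp_rot: [0.003, 0.731, 0.683, 0.002]
contact_force: [-0.3, 0.2, -2.8]
grip_width: 0.0357
grip_force: 50.0
```

```bash
python3 -c "
from h import *
s,M=st()
for X in [(.5085,.2033)]: print((M.T@(np.array([*X,.27])-s['tool_pos']))/.05)"
```

```text
t 35.825 p [ 0.5958 -0.1815  0.2533] x [ 0.067  0.998 -0.002] y [ 0.998 -0.067  0.008] z [ 0.008 -0.002 -1.   ] F [-0.3  0.2 -2.8] w 0.0357 gf 49.9513388145715
[ 7.55936246 -2.2574813  -0.36308842]
```

carry_out(
  plan=[
    [0.2,0.84,-0.25,-0.04,0],
    [0.2,0.84,-0.25,-0.04,0],
    [0.2,0.84,-0.25,-0.04,0],
    [0.2,0.84,-0.25,-0.04,0],
    [0.2,0.84,-0.25,-0.04,0],
    [0.2,0.84,-0.25,-0.04,0],
    [0.2,0.84,-0.25,0,0],
    [0.2,0.84,-0.25,0,0],
    [0.2,0.84,-0.25,0,0],
    [0.2,0,0,0,0.6],
    [0.2,0,0,0,0.5],
    [0.2,0,0,0,0],
  ],
)

```text
time: 37.33
tool_pos: [0.5059, 0.2025, 0.2594]
tcp_rot: [-0.0, 0.784, 0.621, -0.002]
contact_force: [-0.2, 0.1, -1.8]
grip_width: 0.036
grip_force: 50.0
```

```bash
python3 -c "
from h import *
st()
snap('side','s7');snap('scene','c7')
A=ld('c7')['img'][:,:,::-1];B=ld('s7')['img'][:,:,::-1]
cv2.imwrite('pics/v7.png',np.hstack([cv2.resize(A[120:300,140:380],(400,300),interpolation=3),cv2.resize(B[180:390,130:410],(400,300),interpolation=3)]))"
```

```text
t 37.325 p [0.5059 0.2025 0.2594] x [ 0.229  0.973 -0.002] y [ 0.973 -0.229 -0.002] z [-0.003 -0.001 -1.   ] F [-0.2  0.1 -1.8] w 0.036 gf 49.95179079473019
```

View pics/v7.png

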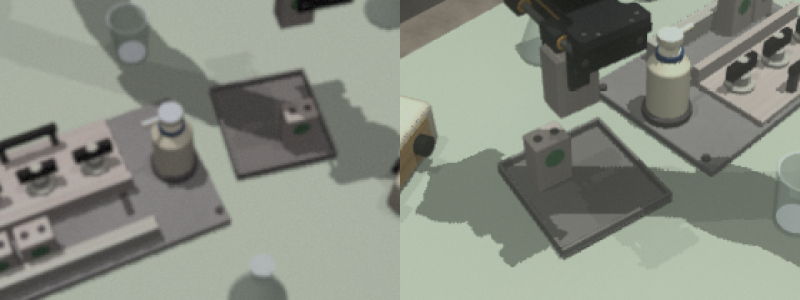

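carry_out(
  plan=[
    [0.2,0,0,1,0],
    [0.2,0,0,1,0],
    [0.2,0,0,1,0],
    [0.2,0,0,0.4,0],
    [0.2,0,0,0.1,0],
    [0.2,0,0,0,0],
    [0.2,0,0,0,0],
  ],
)

```text
time: 38.3
tool_pos: [0.508, 0.2037, 0.0878]
tcp_rot: [0.001, 0.784, 0.62, 0.002]
contact_force: [0.8, 0.8, -2.3]
grip_width: 0.0357
grip_force: 50.0
```

carry_out(
  plan=[
    [0.2,0,0,0.06,0],
    [0.2,0,0,0.06,0],
    [0.2,0,0,0,0],
  ],
)

```text
time: 38.67
tool_pos: [0.5067, 0.203, 0.0799]
tcp_rot: [0.0, 0.784, 0.62, -0.0]
contact_force: [-0.5, 0.0, -2.2]
grip_width: 0.0355
grip_force: 50.0
```

carry_out(
  plan=[
    [0.2,0,0,0.06,0],
    [0.2,0,0,0.05,0],
    [0.2,0,0,0,0],
  ],
)

```text
time: 39.05
tool_pos: [0.5067, 0.203, 0.0742]
tcp_rot: [-0.0, 0.784, 0.62, -0.0]
contact_force: [0.1, 0.1, -2.7]
grip_width: 0.0355
grip_force: 50.0
```

carry_out(
  plan=[
    [0.2,0,0,0.05,0],
    [0.2,0,0,0,0],
    [0.65,0,0,0,0],
    [0.65,0,0,0,0],
    [0.65,0,0,0,0],
    [0.65,0,0,-1,0],
    [0.65,0,0,-1,0],
    [0.65,0,0,-1,0],
    [0.65,0,0,-0.7,0],
    [0.65,0,0,0,-0.55],
    [0.65,0,0,0,-0.55],
    [0.65,0,0,0,0],
  ],
)

```text
time: 40.55
tool_pos: [0.5067, 0.2031, 0.2572]
tcp_rot: [0.0, 0.731, 0.683, 0.0]
contact_force: [0.5, 0.5, -0.3]
grip_width: 0.0564
grip_force: 0.0
```

```bash
python3 -c "
from h import *
s,M=st()
for X in [(.589,-.2437)]: print((M.T@(np.array([*X,.25])-s['tool_pos']))/.05)
snap('side','s8')"
```

```text
t 40.55 p [0.5067 0.2031 0.2572] x [0.068 0.998 0.   ] y [ 0.998 -0.068  0.   ] z [ 0.  0. -1.] F [ 0.5  0.5 -0.3] w 0.0564 gf 0.0
[-8.80199995  2.25222656  0.14387303]
```

10 rows: dx −0.88, dy 0.225.

carry_out(
  plan=[
    [0.75,-0.88,0.22,0,0],
    [0.75,-0.88,0.22,0,0],
    [0.75,-0.88,0.22,0,0],
    [0.75,-0.88,0.22,0,0],
    [0.75,-0.88,0.22,0,0],
    [0.75,-0.88,0.22,0,0],
    [0.75,-0.88,0.22,0,0],
    [0.75,-0.88,0.22,0,0],
    [0.75,-0.88,0.22,0,0],
    [0.75,-0.88,0.22,0,0],
    [0.75,0,0,1,0],
    [0.75,0,0,1,0],
  ],
)

```text
time: 42.1
tool_pos: [0.5871, -0.2444, 0.156]
tcp_rot: [0.001, 0.732, 0.682, 0.0]
contact_force: [0.6, 0.2, -0.2]
grip_width: 0.0654
grip_force: 0.0
```

carry_out(
  plan=[
    [0.75,0,0,0,0],
    [0.75,0,0,0.8,0],
    [0.75,0,0,0.76,0],
    [0.75,0,0,0,0],
    [0.2,0,0,0,0],
    [0.2,0,0,0,0],
    [0.2,0,0,0,0],
    [0.2,0,0,0,0],
  ],
)

```text
time: 43.1
tool_pos: [0.5879, -0.2435, 0.0801]
tcp_rot: [0.001, 0.731, 0.683, 0.001]
contact_force: [0.5, -0.2, 2.6]
grip_width: 0.0357
grip_force: 49.7
```

carry_out(
  plan=[
    [0.2,0,0,-0.6,0],
    [0.2,0,0,-0.8,0],
    [0.2,0,0,-1,0],
    [0.2,0,0,-1,0],
    [0.2,0,0,0,0],
  ],
)

```text
time: 43.72
tool_pos: [0.5889, -0.2434, 0.2534]
tcp_rot: [0.004, 0.731, 0.683, 0.002]
contact_force: [0.1, 0.0, -2.3]
grip_width: 0.036
grip_force: 49.7
```

```bash
python3 -c "
from h import *
s,M=st()
for X in [(.5695,.1147)]: print((M.T@(np.array([*X,.27])-s['tool_pos']))/.05)"
```

```text
t 43.725 p [ 0.5889 -0.2434  0.2534] x [ 0.068  0.998 -0.002] y [ 0.998 -0.068  0.008] z [ 0.008 -0.003 -1.   ] F [ 0.1  0.  -2.3] w 0.036 gf 49.74290280513742
[ 7.1177801  -0.86916977 -0.35441321]
```

carry_out(
  plan=[
    [0.2,0.79,-0.09,-0.05,0],
    [0.2,0.79,-0.09,-0.05,0],
    [0.2,0.79,-0.09,-0.05,0],
    [0.2,0.79,-0.09,-0.05,0],
    [0.2,0.79,-0.09,0,0],
    [0.2,0.79,-0.09,0,0],
    [0.2,0.79,-0.09,0,0],
    [0.2,0.79,-0.09,0,0],
    [0.2,0.79,-0.09,0,0],
    [0.2,0,0,0,0.6],
    [0.2,0,0,0,0.5],
    [0.2,0,0,0,0],
  ],
)

```text
time: 45.22
tool_pos: [0.5694, 0.1137, 0.2572]
tcp_rot: [-0.001, 0.784, 0.621, -0.002]
contact_force: [-0.9, -0.7, -3.3]
grip_width: 0.0359
grip_force: 49.7
```

```bash
python3 -c "
from h import *
st()
snap('side','s9');snap('scene','c9')
A=ld('c9')['img'][:,:,::-1];B=ld('s9')['img'][:,:,::-1]
cv2.imwrite('pics/v9.png',np.hstack([cv2.resize(A[120:300,140:380],(400,300),interpolation=3),cv2.resize(B[180:390,130:410],(400,300),interpolation=3)]))"
```

```text
t 45.225 p [0.5694 0.1137 0.2572] x [ 0.229  0.973 -0.002] y [ 0.973 -0.229 -0.003] z [-0.003 -0.001 -1.   ] F [-0.9 -0.7 -3.3] w 0.0359 gf 49.74320216279011
```

View pics/v9.png

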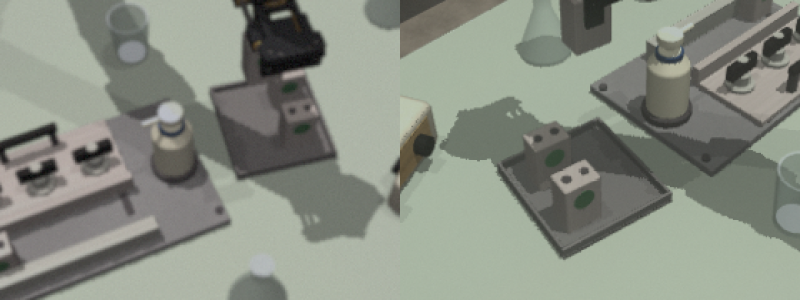

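carry_out(
  plan=[
    [0.2,0,0,1,0],
    [0.2,0,0,1,0],
    [0.2,0,0,1,0],
    [0.2,0,0,0.4,0],
    [0.2,0,0,0.1,0],
    [0.2,0,0,0.1,0],
    [0.2,0,0,0,0],
  ],
)

```text
time: 46.2
tool_pos: [0.5713, 0.1144, 0.0803]
tcp_rot: [0.001, 0.784, 0.62, 0.001]
contact_force: [0.3, -0.1, -2.5]
grip_width: 0.0354
grip_force: 49.7
```

carry_out(
  plan=[
    [0.2,0,0,0.08,0],
    [0.2,0,0,0.08,0],
    [0.2,0,0,0,0],
    [0.65,0,0,0,0],
    [0.65,0,0,0,0],
    [0.65,0,0,0,0],
    [0.65,0,0,-1,0],
    [0.65,0,0,-1,0],
    [0.65,0,0,-1,0],
    [0.65,0,0,-0.7,0],
    [0.65,0,0,0,-0.55],
    [0.65,0,0,0,-0.55],
  ],
)

```text
time: 47.7
tool_pos: [0.5706, 0.1142, 0.257]
tcp_rot: [0.001, 0.73, 0.684, 0.001]
contact_force: [0.3, -1.0, 0.1]
grip_width: 0.0565
grip_force: 0.0
```

```bash
python3 -c "
from h import *
s,M=st()
for X in [(.585,-.3056)]: print((M.T@(np.array([*X,.25])-s['tool_pos']))/.05)"
```

```text
t 47.7 p [0.5706 0.1142 0.257 ] x [ 0.065  0.998 -0.   ] y [ 0.998 -0.065  0.002] z [ 0.002 -0.    -1.   ] F [ 0.3 -1.   0.1] w 0.0565 gf 0.0
[-8.36038992  0.83034199  0.14246582]
```

carry_out(
  plan=[
    [0.75,-0.93,0.09,0,0],
    [0.75,-0.93,0.09,0,0],
    [0.75,-0.93,0.09,0,0],
    [0.75,-0.93,0.09,0,0],
    [0.75,-0.93,0.09,0,0],
    [0.75,-0.93,0.09,0,0],
    [0.75,-0.93,0.09,0,0],
    [0.75,-0.93,0.09,0,0],
    [0.75,-0.93,0.09,0,0],
    [0.75,0,0,1,0],
    [0.75,0,0,1,0],
    [0.75,0,0,0,0],
  ],
)

```text
time: 49.2
tool_pos: [0.5799, -0.3055, 0.1522]
tcp_rot: [-0.004, 0.731, 0.683, -0.002]
contact_force: [-0.2, -0.7, 0.4]
grip_width: 0.0653
grip_force: 0.0
```

carry_out(
  plan=[
    [0.75,0,0,0,0],
    [0.75,0,0,0.8,0],
    [0.75,0,0,0.73,0],
    [0.75,0,0,0,0],
    [0.2,0,0,0,0],
    [0.2,0,0,0,0],
    [0.2,0,0,0,0],
    [0.2,0,0,0,0],
  ],
)

```text
time: 50.2
tool_pos: [0.5834, -0.3064, 0.0805]
tcp_rot: [0.001, 0.731, 0.683, 0.0]
contact_force: [1.6, -0.1, 2.9]
grip_width: 0.036
grip_force: 49.8
```

carry_out(
  plan=[
    [0.2,0,0,-0.6,0],
    [0.2,0,0,-0.8,0],
    [0.2,0,0,-1,0],
    [0.2,0,0,-1,0],
    [0.2,0,0,-0.2,0],
    [0.2,0,0,0,0],
  ],
)

```text
time: 50.95
tool_pos: [0.582, -0.3061, 0.2587]
tcp_rot: [-0.001, 0.731, 0.683, -0.0]
contact_force: [0.6, -0.0, -3.5]
grip_width: 0.0358
grip_force: 49.9
```

```bash
python3 -c "
from h import *
s,M=st()
for X in [(.4917,.1333)]: print((M.T@(np.array([*X,.27])-s['tool_pos']))/.05)"
```

```text
t 50.95 p [ 0.582  -0.3061  0.2587] x [0.067 0.998 0.   ] y [ 0.998 -0.067 -0.001] z [-0.001  0.    -1.   ] F [ 0.6 -0.  -3.5] w 0.0358 gf 49.85759067305253
[ 8.64627698 -2.39514707 -0.22301039]
```

carry_out(
  plan=[
    [0.2,0.86,-0.24,-0.05,0],
    [0.2,0.86,-0.24,-0.05,0],
    [0.2,0.87,-0.24,-0.05,0],
    [0.2,0.86,-0.24,-0.05,0],
    [0.2,0.87,-0.24,0,0],
    [0.2,0.86,-0.24,0,0],
    [0.2,0.87,-0.24,0,0],
    [0.2,0.86,-0.24,0,0],
    [0.2,0.87,-0.24,0,0],
    [0.2,0.86,-0.24,0,0],
    [0.2,0,0,0,0.6],
    [0.2,0,0,0,0.5],
  ],
)

```text
time: 52.45
tool_pos: [0.4903, 0.1328, 0.2668]
tcp_rot: [-0.001, 0.785, 0.62, -0.002]
contact_force: [-0.0, -0.1, -2.5]
grip_width: 0.0353
grip_force: 49.9
```

carry_out(
  plan=[
    [0.2,0,0,0,0],
    [0.2,0,0,0,0],
  ],
)

```text
time: 52.7
tool_pos: [0.4914, 0.1325, 0.2683]
tcp_rot: [-0.001, 0.784, 0.621, -0.001]
contact_force: [0.1, 0.2, -2.1]
grip_width: 0.0355
grip_force: 49.9
```

```bash
python3 -c "
from h import *
st()
snap('side','s10');snap('scene','c10')
A=ld('c10')['img'][:,:,::-1];B=ld('s10')['img'][:,:,::-1]
cv2.imwrite('pics/v10.png',np.hstack([cv2.resize(A[120:300,140:380],(400,300),interpolation=3),cv2.resize(B[180:390,130:410],(400,300),interpolation=3)]))"
```

```text
t 52.7 p [0.4914 0.1325 0.2683] x [ 0.23   0.973 -0.001] y [ 0.973 -0.23  -0.002] z [-0.002 -0.    -1.   ] F [ 0.1  0.2 -2.1] w 0.0355 gf 49.85779885242664
```

View pics/v10.png

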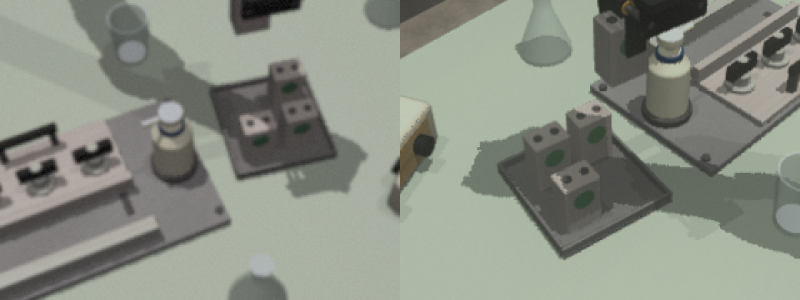

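carry_out(
  plan=[
    [0.2,0,0,1,0],
    [0.2,0,0,1,0],
    [0.2,0,0,1,0],
    [0.2,0,0,0.6,0],
    [0.2,0,0,0.1,0],
    [0.2,0,0,0.1,0],
    [0.2,0,0,0,0],
  ],
)

```text
time: 53.68
tool_pos: [0.4929, 0.1332, 0.0806]
tcp_rot: [0.0, 0.784, 0.62, 0.001]
contact_force: [-0.4, -0.5, -2.7]
grip_width: 0.0359
grip_force: 49.9
```

carry_out(
  plan=[
    [0.2,0,0,0.08,0],
    [0.2,0,0,0.08,0],
    [0.2,0,0,0,0],
    [0.65,0,0,0,0],
    [0.65,0,0,0,0],
    [0.65,0,0,0,0],
    [0.65,0,0,-1,0],
    [0.65,0,0,-1,0],
    [0.65,0,0,-1,0],
    [0.3,0,0,-0.7,0],
    [0,0,0,0,-0.55],
    [0,0,0,0,-0.55],
  ],
)

```text
time: 55.18
tool_pos: [0.4922, 0.1331, 0.2574]
tcp_rot: [0.001, 0.73, 0.684, 0.001]
contact_force: [-0.5, 0.1, -0.6]
grip_width: 0.0339
grip_force: 0.0
```

```bash
python3 -c "
from h import *
s,M=st()
for X in [(.539,-.0135)]: print((M.T@(np.array([*X,.20])-s['tool_pos']))/.05)
snap('side','s11');snap('scene','c11')
A=ld('c11')['img'][:,:,::-1];B=ld('s11')['img'][:,:,::-1]
cv2.imwrite('pics/v11.png',np.hstack([cv2.resize(A[120:300,140:380],(400,300),interpolation=3),cv2.resize(B[180:390,130:410],(400,300),interpolation=3)]))"
```

```text
t 55.175 p [0.4922 0.1331 0.2574] x [ 0.065  0.998 -0.   ] y [ 0.998 -0.065  0.002] z [ 0.002 -0.    -1.   ] F [-0.5  0.1 -0.6] w 0.0339 gf 0.0
[-2.864074    1.12216512  1.14990074]
```

View pics/v11.png

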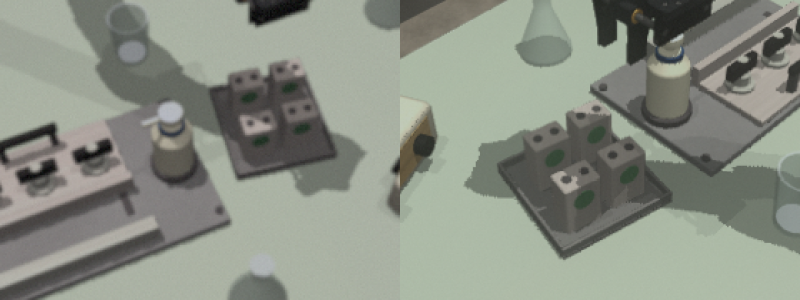

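carry_out(
  plan=[
    [0,-0.72,0.28,0,0],
    [0,-0.72,0.28,0,0],
    [0,-0.72,0.28,0,0],
    [0,-0.71,0.28,0,0],
    [0,0,0,0.7,0],
    [0,0,0,0.45,0],
    [0,0,0,0,0],
    [0,0,0,0,0],
  ],
)

```text
time: 56.28
tool_pos: [0.5389, -0.0136, 0.2]
tcp_rot: [0.0, 0.731, 0.683, 0.001]
contact_force: [0.5, -0.0, 0.4]
grip_width: 0.0002
grip_force: 0.0
```

Press: tips to about 0.141 (TCP 0.166).

carry_out(
  plan=[
    [0,0,0,0.4,0],
    [0,0,0,0.1,0],
    [0,0,0,0.1,0],
    [0,0,0,0.06,0],
    [0,0,0,0,0],
    [0,0,0,0,0],
  ],
)

```text
time: 57.02
tool_pos: [0.5386, -0.0139, 0.1677]
tcp_rot: [0.001, 0.731, 0.683, 0.0]
contact_force: [-2.8, -0.6, 8.5]
grip_width: 0.0003
grip_force: 3.8
```

carry_out(
  plan=[
    [0,0,0,0.06,0],
    [0,0,0,0,0],
    [0,0,0,0,0],
  ],
)

```text
time: 57.4
tool_pos: [0.5388, -0.0138, 0.1672]
tcp_rot: [0.001, 0.731, 0.683, -0.0]
contact_force: [-8.9, -1.5, 24.5]
grip_width: 0.0004
grip_force: 12.4
```

At the stop (24 N). Retreat straight up and check.

carry_out(
  plan=[
    [0,0,0,-0.5,0],
    [0,0,0,-1,0],
    [0,0,0,-1,0],
    [0,0,0,-1,0],
    [0,0,0,0,0],
    [0,0,0,0,0],
    [0,0,0,0,0],
    [0,0,0,0,0],
  ],
)

```text
time: 58.4
tool_pos: [0.5378, -0.0141, 0.3369]
tcp_rot: [-0.001, 0.731, 0.683, -0.001]
contact_force: [0.8, -0.2, -0.1]
grip_width: 0.0007
grip_force: 0.0
```

```bash
python3 -c "
from h import *
st()
snap('side','s12');snap('scene','c12')
A=ld('c12')['img'][:,:,::-1];B=ld('s12')['img'][:,:,::-1]
cv2.imwrite('pics/v12.png',np.hstack([cv2.resize(A[120:330,95:375],(400,300),interpolation=3),cv2.resize(B[150:390,130:450],(400,300),interpolation=3)]))"
```

```text
t 58.4 p [ 0.5378 -0.0141  0.3369] x [0.067 0.998 0.   ] y [ 0.998 -0.067 -0.002] z [-0.002  0.    -1.   ] F [ 0.8 -0.2 -0.1] w 0.0007 gf 0.0
```

View pics/v12.png

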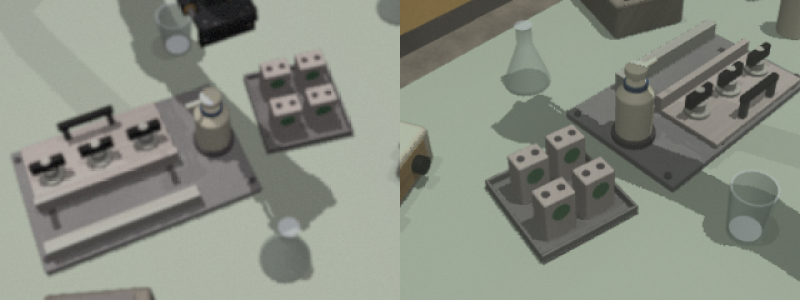

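Clamp empty, bars aligned, jaw open, cap up, four cells standing in the tray, flask upright.

```bash
python3 -c "
from workcell import bot
print(bot.sign_off())"
```

```text
the job is handed in; nothing more can be done
None
```

I handed the job in at about 58 s of robot time: all three bolts loosened to their stops, the jaw fully open, all four cells standing in the tray, the spray cap pressed to its stop and back up, and the flask still upright; the hand-in returned no verdict.

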